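# Take a surface temperature with a sprung thermometer probe

## Robot

A 6-joint arm with a two-finger parallel gripper is mounted at the origin on a cart in front of the work surface, level with it; the furniture and walls round the work are solid. World frame = base frame: x ahead of the robot, y to its left, z up, the work surface at z = 0. Lengths are in m, angles in degrees, forces in N, time in s.
With the tool pointing down it reaches from about 0.25 to 0.725 m from the base axis. Payload 9.7 kg.
Tool frame: the origin (TCP) lies on the centre line of the jaws, within the pads' length; the fingertips stand bot.nose_length ahead of it and the grasp point (between the pads) lies 11 mm behind it (bot.nose_length is the distance from the TCP to the fingertips, in m); z points along the fingers, y is the line along which they close (so a half turn about z gives the same grasp; the last joint's range is limited). The gripper opens to 85 mm and grips with 20 to 120 N. Pads are 22 mm wide; open, the fingers measure 114 mm over their backs; the gripper's body (76 mm by 85 mm) begins 54 mm behind the grasp point. The pads swing forward as they close: fully open they stand 13 mm farther back than shut.
Start: joints at [76.261, 4.979, 10.078, 95.1, 0, 90], TCP at [0.131, 0.534, 0.207] pointing down, gripper open.
Joint ranges: [-179.16, 179.16], [-48.56, 103.87], [-65.8, 70.77], [-126.05, 130.52], [-82.76, 87.17], [-180, 180]. Speed limits (degrees/s): [127.2, 127.2, 147.25, 180, 180, 180].

## Interface

Orientations are given as [roll, pitch, yaw] about the fixed x, y, z axes, in that order (R = Rz(yaw) Ry(pitch) Rx(roll)).
In Python, from workcell import bot gives the robot as it stands. The module is installed in compiled form; this text tells all that it offers.
- The arm moves only by the shell command python3 -m inch 'ROWS' [OPENING] [FORCE]. ROWS is JSON, a list of rows, each a list of 4 numbers: the shift along the world's x, y, z in cm, then the turn about the world's z in degrees. A call has exactly 8 rows; each row is the pose to reach, as a shift and turn from the pose commanded when the call began; what a row does not reach only later rows make up. A row lasts 1/8 s, in which the tool goes at most 62.5 mm and 10.7 degrees, less where a joint would pass 70% of its speed; a pose out of reach is approached as far as the arm can. A call with a gripper value outside its range is refused whole. OPENING is the finger opening in cm, from 0 to 8.54, set as the call begins (- or left out, the last holds). The fingers move at their own pace and stop on an object; FORCE is the grip in N (left out, the last holds). Time passes only in rows, so rows that repeat a pose let the fingers close, or fill a call up. It gives the time, the measured TCP pose, the force, the opening and the grip force at its end, in the units of the state.
- bot.get_obs(): the state, without advancing time (a new reading comes with each control period).
- bot.camera(name): name is "side" or "top"; returns a dict with "img" (420x560x3 uint8, red, green, blue), "fovy" (degrees; the focal length in pixels is half the picture's height over the tangent of half this angle, whatever the lens; pixels are square), "cx", "cy" (the principal point, pixels), "R" (3x3) and "t" (3): a world point X has camera coordinates R X + t. Camera axes: x right, y down, z forward; pixel columns grow to the right and rows downward; lengths in m; the calibration is good to about 2 mm. A picture is of the moment at which its call begins. There is no depth.
- bot.job_done(): hands the job in; it is judged then, once.
Trained networks look in a picture, given as the dict that the camera call returned (one of the last four; its "shot" number tells which), for a name from the list of things; names that differ only in an ending like _2 or _b are one class to them, and where a whole thing is asked for, a point or a joint stands for the part that bears it (a point fixed in the world has none). Each returns a list of dicts, best first, with "score" (0 to 1); they miss things now and then, are a little off and sometimes report something else, mostly with a low value. They report only what shows in the picture. A call takes as long as a camera call. They do not tell look-alikes from the thing itself.
- bot.find_in(thing, picture): "point" ([column, row] in pixels, amid what is visible of it).
- bot.landmark_of(thing, picture): "point" ([column, row] in pixels: a listed point, or the origin of a listed thing).
The state is a dict: "time": time; "q": joint angles; "qd": joint speeds; "joint_efforts": joint torques, N m; "ee_pos": TCP position; "tcp_rot": TCP orientation; "wrist_force": force on the tool from outside, world axes, zero at the start; "torque": the same for the moment, N m; "opening": finger opening in m; "grasp_force": force on a finger pad.
Only numpy, scipy, OpenCV 4.12 (cv2) and the standard library are available. Lean on these libraries where they do the work, as an engineer would, in place of code of your own. Each camera call takes 0.05 s, during which the arm holds its last target. There are 200 camera calls.

## Task

Take the surface thermometer out of its stand and hold it upright and still over the middle of the lid of the closed sample cup that stands out on the open bench (not the one at the back beside the label case), a finger's width or two clear of it, for two seconds so that it zeroes on the air. Then lower it straight onto the middle of the lid until its sprung tip is pushed about halfway in (8 of its 16 mm, never fully home), and finish while still holding it upright and pressed like that. Do not shift or tip the cup, and leave the open cup, the spool and the tape roll where they stand.

Things in the scene. Friction and masses are not known exactly. Their poses are not given: they have to be found in the camera images.
- probe: Surface thermometer, loose grey tool (0.15 kg) hanging upright in its stand. Origin: middle of the underside of its round flange (38 mm across, 5 mm thick); z up along the tool. Below: steel sleeve 20 mm across down to z = -45 mm, then the sprung tip, ending at -67 mm when out. The square handle is above (see handle_middle).
- handle_middle (a point): Middle of the thermometer's square handle, 27 x 27 mm and 62 mm long, 36 mm above the flange's underside: flats face the tool's own x and y axes (small green display on the -x face). A grip of 30 N or more holds it.
- tip_end (a point): Middle of the flat end (12 mm across) of the thermometer's sprung tip; moves with the tip.
- probe_tip (a joint): Travel of the sprung tip into the sleeve, in m: 0 = fully out, 0.016 = fully home. Spring 0.7 N per mm with no preload, so 8 mm takes about 5.6 N. A thin black ring on the tip's rod reaches the sleeve's mouth at 8 mm.
- stand: Fixed stand of the thermometer: dark round foot 84 mm across and 8 mm thick, with an upright aluminium tube, outer diameter 40 mm, inner 28 mm, rim 85 mm above the bench. Origin in the middle of its underside. The thermometer's flange rests on the rim; lift it straight up by at least 75 mm to clear the tube.
- lidded_cup: Closed sample cup (white, with a flat snap lid), loose, upright, 64 mm across at the lid and 58 mm high, 0.08 kg. Origin in the middle of its underside, z up. It stands out on the open bench; a similar closed cup at the back edge, beside the label case, is not meant.
- lid_middle (a point): Middle of the top face of the closed cup's lid, 58 mm above the cup's underside.
- open_cup: Open white sample cup without a lid, loose, 60 mm across, 52 mm high; origin in the middle of its underside. To be left alone.
- tie_spool: Spool of twist tie, loose, 61 mm across, 40 mm high; origin in the middle of its underside. To be left alone.
- tape_clear: Roll of packing tape lying flat, loose, 90 mm across, 48 mm high; origin in the middle of its underside. To be left alone.
Not all that is in view belongs to the job. What is shaped like the stand but blue or yellow is not meant.

How it is judged (in metres and radians):
On the way, in this order (a step that is already met when the one before it is completed fails the run):
1. the thermometer is lifted out of its stand in the gripper (height (world z) of tip_end above 0.087 m and contact force between the fingers and probe above 2 N), for 0.1 s.
2. it is held upright and still over the middle of the lid, its tip clear of it by 5 to 60 mm, for 1.2 s (z of tip_end in the frame of lidded_cup between 0.063 and 0.118 m and horizontal distance between tip_end and lid_middle below 0.012 m and angle between probe's own z axis and vertical below 0.15 rad and contact force between the fingers and probe above 2 N and linear speed of probe below 0.02 m/s), for 1.2 s.
At the end, for the whole second after the job is handed in: The gripper still holds the thermometer, upright within 0.15 rad and still, with its tip end on the lid within 12 mm of the lid's middle and the sprung tip pushed in by 5 to 11 mm; the cup stands upright on the bench within 30 mm of where it was and the fingers do not touch it (value of joint probe_tip between 0.005 and 0.011 m and horizontal distance between tip_end and lid_middle below 0.012 m and angle between probe's own z axis and vertical below 0.15 rad and contact force between the fingers and probe above 2 N and contact force between probe and lidded_cup above 2 N and contact force between the fingers and lidded_cup below 0.3 N and linear speed of probe below 0.02 m/s and horizontal distance between probe and stand above 0.06 m and angle between lidded_cup's own z axis and vertical below 0.1 rad and height (world z) of lidded_cup below 0.005 m and distance of lidded_cup from where it was at the start of the episode below 0.03 m); the arm keeps its last pose, push and grip.
It fails at once if the sprung tip is pushed fully home (over 15 mm) (value of joint probe_tip above 0.015 m).
It fails at once if the closed cup is tipped or shifted by more than 30 mm (angle between lidded_cup's own z axis and vertical above 0.35 rad or distance of lidded_cup from where it was at the start of the episode above 0.03 m).
It fails at once if the open cup, spool or tape roll is moved by more than 30 mm (distance of any of open_cup, tie_spool, tape_clear from where it was at the start of the episode above 0.03 m).
It also fails if it takes over 45 s, if anything falls off the work surface, if the arm or the gripper's body presses on something with over 40 N, if the wrist force passes 120 N, or if a joint passes its speed limit or range.

## Working session

There is one attempt and no reset: what is moved stays moved. The work goes in short steps, Python scripts to look and compute and a shell command to move; the robot and the scene stay as the last step left them, time stands still between calls to the robot, and variables do not carry over. Pictures are saved under pics/ and viewed, at most 10 in all, crops included, and the job is handed in when it is done.

```bash
mkdir -p pics
cat > h.py <<'E'
import numpy as np, cv2
from workcell import bot
def K(c):
    f=c["img"].shape[0]/2/np.tan(np.radians(c["fovy"])/2); return f
def ray(c,p):
    R=np.array(c["R"]);t=np.array(c["t"]);f=K(c)
    d=R.T@np.array([(p[0]-c["cx"])/f,(p[1]-c["cy"])/f,1]); return -R.T@t,d
def onz(c,p,z):
    o,d=ray(c,p); return o+d*(z-o[2])/d[2]
def tri(c1,p1,c2,p2):
    o,d=ray(c1,p1);q,e=ray(c2,p2);d/=np.linalg.norm(d);e/=np.linalg.norm(e)
    s=np.linalg.lstsq(np.c_[d,-e],q-o,rcond=None)[0]
    a,b=o+s[0]*d,q+s[1]*e; return (a+b)/2,np.linalg.norm(a-b)
def proj(c,X):
    v=np.array(c["R"])@X+np.array(c["t"]);f=K(c); return np.array([f*v[0]/v[2]+c["cx"],f*v[1]/v[2]+c["cy"]])
E
python3 - <<'E'
from h import *
np.set_printoptions(precision=3,suppress=True)
C={n:bot.camera(n) for n in("side","top")}
for n,c in C.items():
    cv2.imwrite(f"pics/{n}0.png",c["img"][...,::-1])
    print(n,K(c),-np.array(c["R"]).T@c["t"])
    for th in["probe","handle_middle","stand","lidded_cup","lid_middle","open_cup","tie_spool","tape_clear"]:
        print(th,[(np.round(r["point"],1).tolist(),round(r["score"],2),onz(c,r["point"],{"probe":.085,"handle_middle":.121,"lid_middle":.058}.get(th,0))) for r in bot.landmark_of(th,c)])
print(bot.get_obs(),bot.nose_length)
E
```

```text
side 469.8288433820558 [ 0.305 -0.685  0.734]
probe [([287.3, 288.7], 0.58, array([ 0.549, -0.246,  0.085]))]
handle_middle [([285.9, 278.6], 0.84, array([ 0.543, -0.251,  0.121])), ([178.2, 168.4], 0.19, array([0.474, 0.114, 0.121]))]
stand [([262.8, 222.7], 0.94, array([ 0.617, -0.001,  0.   ])), ([285.9, 317.3], 0.79, array([ 0.549, -0.246,  0.   ])), ([219.8, 364.2], 0.73, array([ 0.405, -0.28 ,  0.   ])), ([373.2, 318.8], 0.65, array([ 0.691, -0.318,  0.   ])), ([332.6, 275.0], 0.59, array([ 0.678, -0.198,  0.   ])), ([307.2, 183.3], 0.21, array([0.773, 0.076, 0.   ]))]
lidded_cup [([283.7, 281.1], 0.74, array([ 0.584, -0.169,  0.   ])), ([180.9, 187.3], 0.7, array([0.49 , 0.197, 0.   ])), ([286.2, 289.9], 0.33, array([ 0.578, -0.19 ,  0.   ])), ([179.8, 165.2], 0.33, array([0.515, 0.283, 0.   ]))]
lid_middle [([177.9, 166.8], 0.75, array([0.493, 0.203, 0.058]))]
open_cup [([212.4, 242.5], 0.64, array([ 0.494, -0.009,  0.   ]))]
tie_spool [([248.0, 182.1], 0.98, array([0.645, 0.144, 0.   ]))]
tape_clear [([306.3, 182.9], 0.76, array([0.772, 0.078, 0.   ]))]
top 501.8130387941742
[... 584 characters left out ...]
182.1, 266.2], 0.75, array([0.484, 0.202, 0.058]))]
open_cup [([260.3, 262.8], 0.74, array([0.494, 0.002, 0.   ]))]
tie_spool [([210.5, 209.7], 0.89, array([0.642, 0.139, 0.   ]))]
tape_clear [([236.6, 168.0], 0.8, array([0.758, 0.067, 0.   ]))]
{'time': 0.9, 'q': array([76.261,  4.977, 10.08 , 95.099,  0.002, 90.002]), 'qd': array([ 0.02 ,  0.084,  0.044, -0.166,  0.007,  0.056]), 'joint_efforts': array([ -0.001, -52.01 ,  46.486,   0.001,   0.   ,  -0.   ]), 'ee_pos': array([0.131, 0.534, 0.207]), 'tcp_rot': array([179.996,  -0.002, 166.259]), 'wrist_force': array([ 0.103, -0.55 ,  0.852]), 'torque': array([ 0.052, -0.017,  0.034]), 'grasp_force': 0.0, 'opening': 0.08509985791668918} 0.008
```

View pics/side0.png

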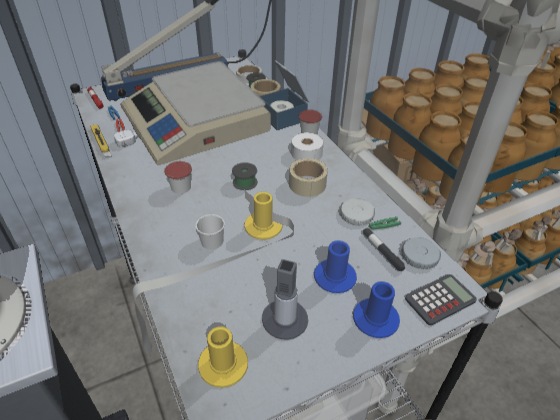

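View pics/top0.png

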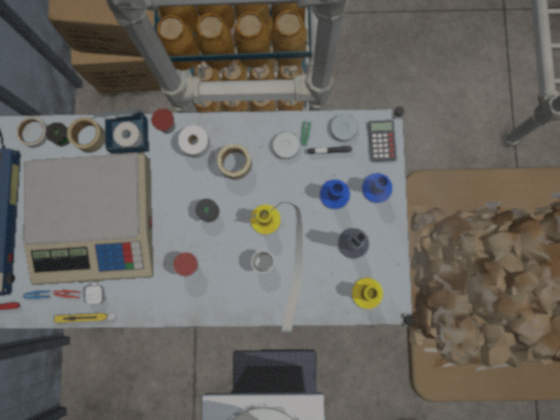

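Side view: thermometer in the dark stand at about (286,290), and the target red-lidded cup at (178,175). Top view: thermometer at (353,243), cup at (185,264). The other red lid, by the label case at the back, is the decoy. I'll zoom in to refine these positions.

Run:
```python
from h import *
C={n:bot.camera(n) for n in("side","top")}
def cr(n,x,y,w,s): return cv2.resize(C[n]["img"][y:y+w,x:x+w,::-1],None,fx=s,fy=s,interpolation=cv2.INTER_CUBIC)
a=np.hstack([cr("side",245,250,100,4),cr("top",315,200,80,5)])
cv2.imwrite("pics/z1.png",a)
s,t=C["side"],C["top"]
for th in["probe","handle_middle","lid_middle"]:
    for f in(bot.landmark_of,bot.find_in):
        A=f(th,s);B=f(th,t)
        for u in A[:2]:
            if B: print(th,f.__name__,u["point"],B[0]["point"],tri(s,u["point"],t,B[0]["point"]))
# lid by colour
for n,c in C.items():
    h=cv2.cvtColor(c["img"],cv2.COLOR_RGB2HSV)
    m=(((h[...,0]<8)|(h[...,0]>170))&(h[...,1]>110)&(h[...,2]>50)).astype(np.uint8)
    k,_,st,ce=cv2.connectedComponentsWithStats(m)
    for i in range(1,k):
        if st[i,4]>150: print(n,st[i],ce[i],onz(c,ce[i],.055))
```

```text
probe call [285.1, 288.0] [357.2, 239.0] (array([ 0.54402125, -0.24967351,  0.0946938 ]), np.float64(0.002100902739656948))
probe call [285.1, 279.0] [356.8, 239.3] (array([ 0.54300573, -0.2465685 ,  0.11527539]), np.float64(0.0018036554448625734))
handle_middle call [285.1, 281.4] [362.7, 237.0] (array([ 0.5425471 , -0.25840729,  0.12417195]), np.float64(0.00877794795200033))
handle_middle call [285.6, 280.7] [361.4, 236.1] (array([ 0.54504934, -0.25562419,  0.12151777]), np.float64(0.008929042888454336))
lid_middle call [178.5, 166.1] [182.9, 267.1] (array([0.48706402, 0.19721065, 0.06449071]), np.float64(0.011908143857023561))
lid_middle call [176.9, 174.2] [185.6, 266.5] (array([0.48483598, 0.19569441, 0.04324736]), np.float64(0.0020474390044443644))
lid_middle call [285.2, 281.2] [185.6, 266.5] (array([ 0.62839916,  0.20886559, -0.4143441 ]), np.float64(0.29137975656738735))
top [152 109  21  21 324] [162.22530864 119.02160494] [0.88480564 0.26374937 0.055     ]
top [175 254  21  21 327] [184.93272171 263.86850153] [0.4900725  0.19527459 0.055     ]
```

View pics/z1.png

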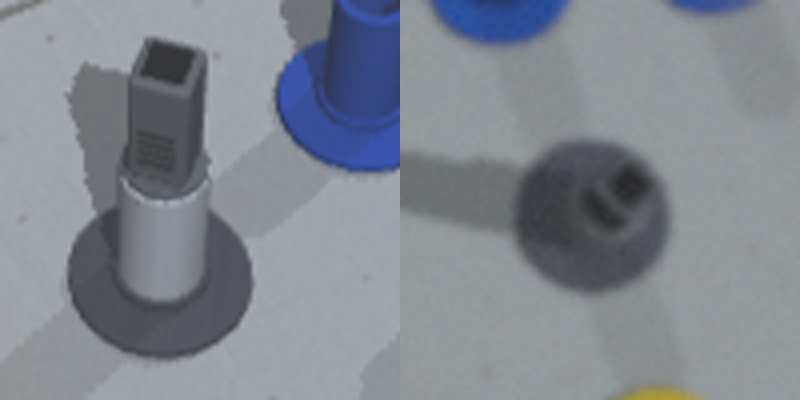

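The crop shows the handle's top square corners in side view at about (282.5,259.5), (296.8,262.5), (292.5,272.5), (277.5,270). The foot is centred at (285,317) in side and (353.4,243.4) in top.

Run:
```python
from h import *
s,t=bot.camera("side"),bot.camera("top")
P=[onz(s,(245+x/4,250+y/4),.152) for x,y in[(150,38),(207,50),(190,90),(130,80)]]
for i in range(4):
    e=P[(i+1)%4]-P[i]; print(P[i],np.linalg.norm(e),np.degrees(np.arctan2(e[1],e[0])))
print("top c",np.mean(P,0))
print("foot",onz(s,(285,317),.006),onz(t,(353.4,243.4),.006))
# top view handle top: crop quad centre
print("top view",onz(t,(315+(630-400)/5,200+185/5),.152))
# HSV of lid in the side picture
for x in(172,178,184): print(s["img"][168,x])
h=cv2.cvtColor(s["img"],cv2.COLOR_RGB2HSV)
m=(((h[...,0]<10)|(h[...,0]>165))&(h[...,1]>80)).astype(np.uint8);m[:150]=0;m[200:]=0
k,_,st,ce=cv2.connectedComponentsWithStats(m)
for i in range(1,k):
    if st[i,4]>60: print(st[i],ce[i],onz(s,ce[i],.055))
X=onz(t,(184.93,263.87),.058);print(X,proj(s,X))
# foot by colour, both
for c,(u,v) in((s,(285,317)),(t,(353,243))):
    d=(c["img"].max(2)<105).astype(np.uint8); 
    k,l,st,ce=cv2.connectedComponentsWithStats(d); i=l[int(v)+8 if c is s else v,int(u)]; print(st[i],ce[i])
```

```text
[ 0.54442193 -0.23486885  0.152     ] 0.023927190361387272 -41.56741140990178
[ 0.56232367 -0.25074456  0.152     ] 0.02226381792055991 -135.9512715308224
[ 0.54632158 -0.26622393  0.152     ] 0.02438695004621197 141.87371165312584
[ 0.52713754 -0.2511675   0.152     ] 0.02375701964683494 43.318709694967296
top c [ 0.54505118 -0.25075121  0.152     ]
foot [ 0.54558114 -0.24782864  0.006     ] [ 0.54242509 -0.25114438  0.006     ]
top view [ 0.54379951 -0.25173761  0.152     ]
[127  74  71]
[128  75  73]
[128  76  73]
[165 162  26  17 347] [177.59942363 169.72334294] [0.4893871  0.19606395 0.055     ]
[0.48989221 0.19464654 0.058     ] [177.81884636 168.98546602]
[     0      0    560    420 181820] [272.45114949 209.90745793]
[337 229  31  29 703] [352.25177809 242.79800853]
```

Thermometer axis is at (0.544, -0.250) with its flats at about 45°, agreed by both views and by the foot. The cup is at (0.490, 0.195). Going across at the present height while turning by -31°.

```bash
python3 -m inch '[[1,-2,0.2,-2],[3,-6,0.5,-6],[6,-11,1,-11],[8.5,-16,1,-16],[11,-21,1,-21],[14,-26,1,-26],[17,-31.5,1,-31],[20,-37,1,-31]]' 8.5 40 && python3 -m inch '[[2.5,-5,0,0],[5,-10,0,0],[8,-15.5,0,0],[11,-21,0,0],[14,-27,0,0],[17,-33,0,0],[20,-39,0,0],[21.3,-41.4,0,0]]'
```

```text
time: 2.7
ee_pos: [0.331, 0.1628, 0.2175]
tcp_rot: [179.9, 0.0, 135.2]
wrist_force: [0.8, 0.9, -0.0]
opening: 0.0854
grasp_force: 0.0
time: 3.7
ee_pos: [0.544, -0.2521, 0.2165]
tcp_rot: [-180.0, -0.0, 135.2]
wrist_force: [0.1, 1.0, 0.7]
opening: 0.0849
grasp_force: 0.0
```

```bash
python3 -m inch '[[0,0,0,0],[0,0,0,0],[0,0,0,0],[0,0,0,0],[0,0,0,0],[0,0,0,0],[0,0,0,0],[0,0,0,0]]'
python3 - <<'E'
from h import *
s,t=bot.camera("side"),bot.camera("top")
cv2.imwrite("pics/z2.png",np.hstack([cv2.resize(s["img"][190:350,205:365,::-1],(400,400)),cv2.resize(t["img"][170:290,290:410,::-1],(400,400))]))
E
```

```text
time: 4.7
ee_pos: [0.5435, -0.2495, 0.2171]
tcp_rot: [-180.0, -0.0, 135.3]
wrist_force: [0.8, -0.8, -0.2]
opening: 0.085
grasp_force: 0.0
```

View pics/z2.png

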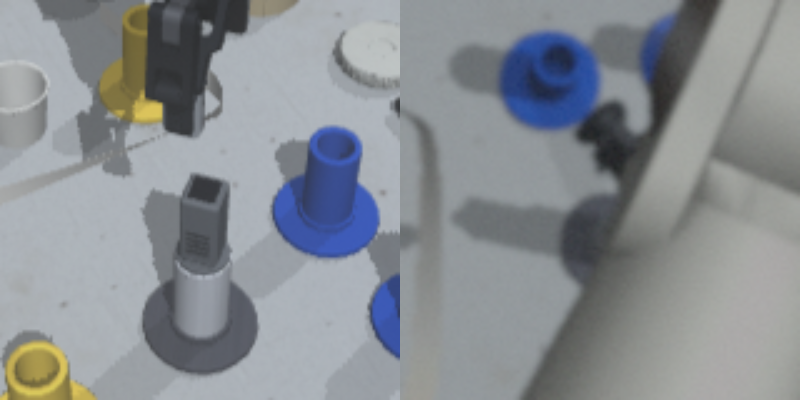

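The image shows the two fingers straddling the line over the handle (near finger tip at about (278,236)), along the diagonal as planned. Going down 10.4 cm, then closing.

```bash
python3 -m inch '[[0,0,-1,0],[0,0,-3,0],[0,0,-5,0],[0,0,-7,0],[0,0,-8.5,0],[0,0,-9.5,0],[0,0,-10.2,0],[0,0,-10.4,0]]' && python3 -m inch '[[0,0,0,0],[0,0,0,0],[0,0,0,0],[0,0,0,0],[0,0,0,0],[0,0,0,0],[0,0,0,0],[0,0,0,0]]' 1.5 45
```

```text
time: 5.8
ee_pos: [0.5435, -0.2495, 0.113]
tcp_rot: [-180.0, 0.0, 135.3]
wrist_force: [-0.1, 0.4, 0.2]
opening: 0.0851
grasp_force: 0.0
time: 6.8
ee_pos: [0.5438, -0.2495, 0.1137]
tcp_rot: [180.0, 0.0, 135.3]
wrist_force: [0.7, 1.9, 4.6]
opening: 0.0258
grasp_force: 46.3
```

```bash
python3 -m inch '[[0,0,0.5,0],[0,0,1.5,0],[0,0,3,0],[0,0,4.5,0],[0,0,6.5,0],[0,0,8.5,0],[0,0,10.5,0],[0,0,11,0]]' && python3 -m inch '[[0,0.5,0,0],[0,2,0,0],[0,4.5,0,0],[-0.5,8,0,0],[-1,12,0,0],[-1.5,16,0,0],[-2,20,0,0],[-2.5,24,0,0]]' && python3 -m inch '[[-0.5,4,0,0],[-1,8,0,0],[-1.5,12,0,0],[-2.1,15.5,0,0],[-2.5,18,0,0],[-2.7,19.5,0,0],[-2.9,20.3,0,0],[-2.9,20.5,0,0]]'
python3 - <<'E'
from h import *
bot.camera("side")
s,t=bot.camera("side"),bot.camera("top")
o=bot.get_obs();print(o["ee_pos"],o["wrist_force"])
for n,c in(("s",s),("t",t)):
    for th in("tip_end","lid_middle","handle_middle","probe"): print(n,th,[(r["point"],r["score"]) for r in bot.landmark_of(th,c)[:2]])
cv2.imwrite("pics/z3.png",np.hstack([cv2.resize(s["img"][80:220,110:250,::-1],(400,400),interpolation=2),cv2.resize(t["img"][200:320,125:245,::-1],(400,400),interpolation=2)]))
E
```

```text
time: 7.8
ee_pos: [0.544, -0.2497, 0.2253]
tcp_rot: [179.9, 0.1, 135.3]
wrist_force: [0.3, 0.3, -1.8]
opening: 0.0261
grasp_force: 45.6
time: 8.8
ee_pos: [0.5175, -0.0074, 0.2225]
tcp_rot: [-180.0, -0.0, 135.3]
wrist_force: [0.8, 0.1, -1.2]
opening: 0.0256
grasp_force: 45.6
time: 9.8
ee_pos: [0.4893, 0.1955, 0.2231]
tcp_rot: [-180.0, 0.0, 135.3]
wrist_force: [0.5, -0.1, -1.8]
opening: 0.0254
grasp_force: 45.6
[0.48963675 0.19500028 0.22319745] [ 0.38426469 -0.17628635 -1.32866915]
s tip_end [([175.6, 142.9], 0.46)]
s lid_middle [([179.2, 168.8], 0.78)]
s handle_middle [([165.7, 102.4], 0.9)]
s probe [([167.7, 116.4], 0.92)]
t tip_end []
t lid_middle [([184.1, 263.4], 0.7)]
t handle_middle [([172.1, 257.5], 0.51), ([210.5, 210.6], 0.41)]
t probe [([171.8, 258.6], 0.55)]
```

View pics/z3.png

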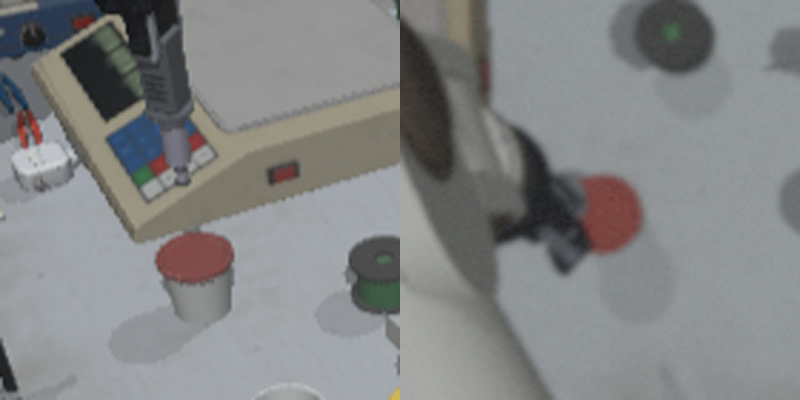

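The tool hangs above the lid, with its tip end at about side (173.5,143) and the lid centre at (178,169). I'll check its tilt against the expected axis and lower it to the hover height.

```bash
python3 -m inch '[[0,0,-0.5,0],[0,0,-1.5,0],[0,0,-2.5,0],[0,0,-3.3,0],[0,0,-4,0],[0,0,-4.3,0],[0,0,-4.5,0],[0,0,-4.5,0]]'
python3 - <<'E'
from h import *
bot.camera("side")
s,t=bot.camera("side"),bot.camera("top")
o=bot.get_obs();p=o["ee_pos"];print(p,o["wrist_force"])
for d in(-.028,-.073,-.095): print(d,proj(s,[p[0],p[1],p[2]+d]))
print("lid",proj(s,[.49,.195,.058]),"tip",[r["point"] for r in bot.landmark_of("tip_end",s)],[r["point"] for r in bot.landmark_of("lid_middle",s)],[r["point"] for r in bot.landmark_of("probe",s)])
cv2.imwrite("pics/z4.png",cv2.resize(s["img"][100:200,130:230,::-1],(600,600),interpolation=2))
E
```

```text
time: 11.35
ee_pos: [0.4895, 0.1955, 0.1783]
tcp_rot: [180.0, 0.0, 135.3]
wrist_force: [0.1, -0.4, -1.4]
opening: 0.0257
grasp_force: 45.6
[0.48961005 0.19556752 0.17845139] [ 0.3943435  -0.60175082 -1.81376927]
-0.028 [171.92453595 135.60588593]
-0.073 [174.76143434 152.24930719]
-0.095 [176.09025939 160.04521384]
lid [177.81691865 168.88964618] tip [[177.5, 159.7]] [[177.3, 168.2]] [[168.4, 135.6]]
```

View pics/z4.png

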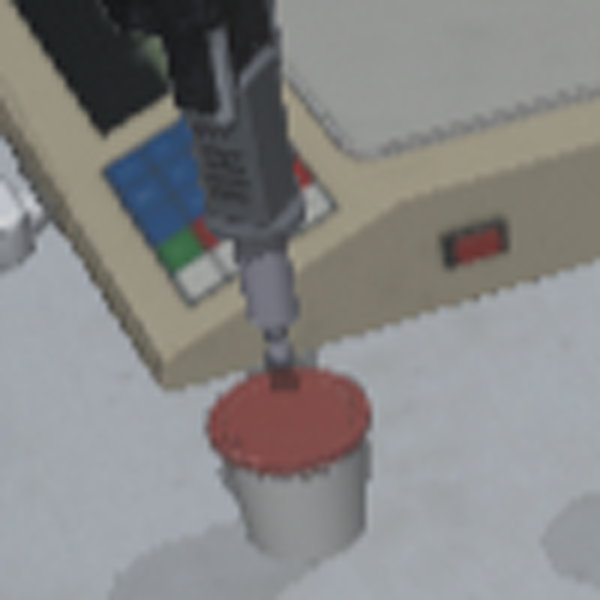

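Tip end at (176.7,160.3) against the predicted (176.1,160.0), and the lid centre at (178.2,170). So it is upright, centred and about 25 mm clear. Holding two seconds, then lowering 2.8 cm and reading the force.

```bash
Z='x'; python3 -m inch '[[0,0,0,0],[0,0,0,0],[0,0,0,0],[0,0,0,0],[0,0,0,0],[0,0,0,0],[0,0,0,0],[0,0,0,0]]' >/dev/null; python3 -m inch '[[0,0,0,0],[0,0,0,0],[0,0,0,0],[0,0,0,0],[0,0,0,0],[0,0,0,0],[0,0,0,0],[0,0,0,0]]'; python3 -m inch '[[0,0,-0.5,0],[0,0,-1,0],[0,0,-1.5,0],[0,0,-2,0],[0,0,-2.3,0],[0,0,-2.6,0],[0,0,-2.8,0],[0,0,-2.8,0]]'; python3 -m inch '[[0,0,0,0],[0,0,0,0],[0,0,0,0],[0,0,0,0],[0,0,0,0],[0,0,0,0],[0,0,0,0],[0,0,0,0]]'
python3 - <<'E'
from h import *
W=[]
for i in range(6):
    bot.camera("side"); o=bot.get_obs(); W.append(o["wrist_force"])
print(np.mean(W,0),np.std(W,0),o["ee_pos"])
E
```

```text
time: 13.65
ee_pos: [0.4895, 0.1955, 0.1782]
tcp_rot: [-180.0, -0.0, 135.3]
wrist_force: [-0.1, -0.0, -1.0]
opening: 0.0257
grasp_force: 45.6
time: 14.65
ee_pos: [0.4896, 0.1956, 0.1503]
tcp_rot: [180.0, 0.0, 135.3]
wrist_force: [0.3, 0.0, 1.5]
opening: 0.0258
grasp_force: 45.8
time: 15.65
ee_pos: [0.4895, 0.1955, 0.1502]
tcp_rot: [180.0, 0.0, 135.3]
wrist_force: [0.6, -0.2, 0.7]
opening: 0.0258
grasp_force: 45.8
[0.06519528 0.0901306  0.9434316 ] [0.48193409 0.40453725 0.24659875] [0.48951176 0.19553979 0.15017696]
```

The contact force is about 2.4 N, i.e. a 3.5 mm push, matching the 3 mm geometry. Another 4.5 mm.

```bash
python3 -m inch '[[0,0,-0.1,0],[0,0,-0.2,0],[0,0,-0.3,0],[0,0,-0.4,0],[0,0,-0.45,0],[0,0,-0.45,0],[0,0,-0.45,0],[0,0,-0.45,0]]'
python3 - <<'E'
from h import *
W=[]
for i in range(10):
    s=bot.camera("side"); o=bot.get_obs(); W.append(o["wrist_force"])
print(np.mean(W,0),o["ee_pos"],o["grasp_force"])
cv2.imwrite("pics/z5.png",cv2.resize(s["img"][120:200,140:220,::-1],(600,600),interpolation=2))
E
```

```text
time: 16.95
ee_pos: [0.4895, 0.1955, 0.1458]
tcp_rot: [180.0, 0.0, 135.3]
wrist_force: [0.4, -0.5, 4.2]
opening: 0.0256
grasp_force: 46.2
[0.15280745 0.63042194 4.20678885] [0.48949306 0.19555157 0.14567959] 46.23819887638092
```

View pics/z5.png

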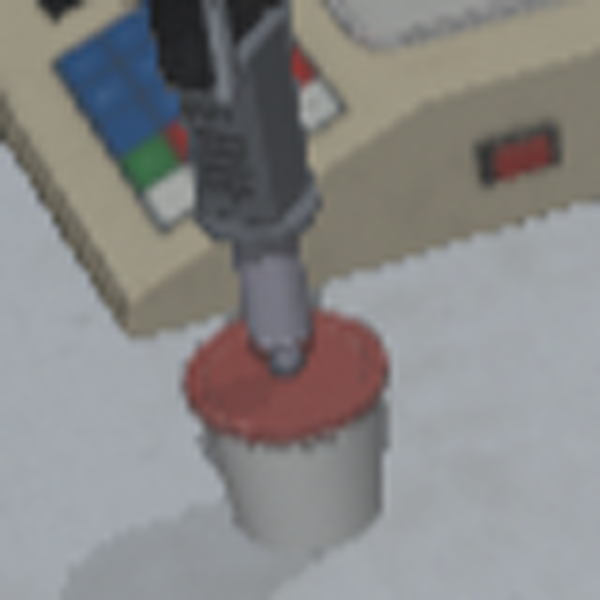

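The tip rests at crop (285,368), with the lid's middle at about (287,375). The cup is upright and the force is 5.7 N, about 8 mm of travel. Handing in.

```bash
python3 -c "
from workcell import bot
print(bot.job_done())"
```

```text
the job is handed in; nothing more can be done
None
```

The job is handed in: after a hover of over two seconds about 25 mm above the lid, the thermometer is held upright on the middle of the closed cup's lid, its tip pressed in about 8 mm (5.7 N); no verdict was returned.

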